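Hold the drop arm level over the lap for oiling

ROBOT

A 7-joint arm with a two-finger parallel gripper is mounted at the origin on a cart in front of the work surface, level with it; the furniture and walls round the work are solid. World frame = base frame: x ahead of the robot, y to its left, z up, the work surface at z = 0. Lengths are in mm, angles in rad, forces in N, time in s.
With the tool pointing down it reaches from about 425 to 925 mm from the base axis. Payload 6.8 kg.
Tool frame: the origin (TCP) lies between the finger pads; the fingertips stand 25 mm ahead of it and the grasp point (between the pads) lies 6 mm ahead of it; y points along the fingers, z is the direction in which the jaws open and shut, and the axes are right-handed (so a half turn about y gives the same grasp; the last joint's range is limited). The gripper opens to 85 mm and grips with 20 to 120 N. Pads are 22 mm wide; open, the fingers measure 114 mm over their backs; the gripper's body (76 mm by 85 mm) begins 54 mm behind the grasp point. The pads swing forward as they close: fully open they stand 13 mm farther back than shut.
Start: joints at [-1.407, 0.477, 0.022, 1.555, -0.011, 1.109, -0.083], TCP at [181.21, 650.238, 256.308] pointing down, gripper open.
Joint ranges: [-2.96, 2.96], [-0.34, 2.1], [-1.41, 1.46], [0.24, 2.44], [-1.37, 4.51], [0.17, 1.92], [-2.96, 2.96]. Speed limits (rad/s): [2.39, 2.39, 3.14, 3.14, 3.14, 3.14, 3.14].

INTERFACE

Orientations are given as [roll, pitch, yaw] about the fixed x, y, z axes, in that order (R = Rz(yaw) Ry(pitch) Rx(roll)).
In Python, from rig import arm gives the robot as it stands.
- The arm moves only by the shell command python3 -m inch 'ROWS' [OPENING] [FORCE]. ROWS is JSON, a list of rows, each a list of 4 numbers: the shift along the tool's x, y, z in m, then the turn about the tool's y in rad. A call has 1 to 5 rows; each row is the pose to reach, as a shift and turn from the pose measured when the call began, along the tool's axes at that moment; what a row does not reach only later rows make up. A row lasts 1/8 s, in which the tool goes at most 62.5 mm and 10.7 degrees, less where a joint would pass 70% of its speed; a pose out of reach is approached as far as the arm can. A call with a gripper value outside its range is refused whole. OPENING is the closure in counts, from 0 (fully open) to 255 (shut), set as the call begins (- or left out, the last holds). The fingers move at their own pace and stop on an object; FORCE is the grip in N (left out, the last holds). Time passes only in rows, so rows that repeat a pose let the fingers close. It gives the time, the measured TCP pose, the force and the opening at its end, in the units of the state.
- arm.observe(): the state, without advancing time (a new reading comes with each control period).
- arm.camera(name): name is "scene" or "top"; returns a dict with "frame" (400x640x3 uint8, red, green, blue), "depth" (400x640 float32, mm along the optical axis (not along the pixel's ray), 0 where there is no reading), "vertical_fov" (degrees; the focal length in pixels is half the picture's height over the tangent of half this angle, whatever the lens; pixels are square), "cx", "cy" (the principal point, pixels), "view" (4x4, takes a point from world to camera coordinates). Camera axes: x right, y up, looking along -z (the intrinsics and any distortion apply to the point x, -y, -z); pixel columns grow to the right and rows downward; lengths in mm; the calibration is good to about 2 mm. A picture is of the moment at which its call begins.
- arm.finish_job(): hands the job in, once; it reports no verdict.
The state is a dict: "time_s": time; "q": joint angles; "dq": joint speeds; "effort": joint torques, N m; "ee_pos": TCP position; "orientation": TCP orientation; "contact_force": force on the tool from outside, world axes, zero at the start; "wrist_torque": the same for the moment, N m; "grip_width": opening from 0.0 (shut) to 1.0 (fully open).
Only numpy, scipy, OpenCV 4.12 (cv2) and the standard library are available. Lean on these libraries where they do the work, as an engineer would, in place of code of your own. Each camera call takes 0.05 s, during which the arm holds its last target.

TASK

We are putting the little flat lap back together. First lay the plain hardwood bar across the two notched posts, down in both notches, and let go of it: it will keep the drop arm off the lap disc. Then take the drop arm by its balance point and, without bumping it on the lap, hold it level and still about five centimetres above where it will sit, its shaft over and in line with the two open saddles and its head over the disc, touching nothing, so that I can oil the saddles; finish still holding it there, and leave the other things on the bench where they are.

Things in the scene. Friction and masses are not known exactly. Their poses are not given: they have to be found in the camera images.
- stand: Small bench flat lap, fixed, grey, 256x120 mm, 100 mm high. Origin under the middle of its base; x runs from two bearing posts (x = -100 mm) past two lower notched posts (-25) to the disc in its black pan (+80); y across, z up. It is on the left or right half of the bench, the drop arm on the other; x points within 0.2 rad of the robot's left (+y).
- notches (a point): Midway between the floors of the two notches for the bar, 68 mm above the bench; axes as the stand's. Posts at y = -43 and +43 mm, 14 mm thick (72 mm free between); each notch is open above, 34 mm wide along x, between horns 10 mm wide and 10 mm high. Laid in both, the bar runs along the stand's y, its centre 10 mm above this point.
- saddles (a point): Where the middle of the arm's shaft will lie once seated, 90 mm above the bench; axes as the stand's. The open U saddles, 16 mm wide, floor at 84 mm, are in two bearing posts at y = -32 and +32 mm (14 mm thick, 34 mm along x) whose horns reach 100 mm above the bench.
- disc_top (a point): Centre of the top of the steel lap disc, 86 mm across, 64 mm above the bench; pan round it 102 mm across. Axes as the stand's.
- bar: Loose plain light-brown hardwood bar, 110x24x20 mm, 30 g, long along its x. Origin: centre of its underside. Starts lying on the bench at the far right or far left, its length within 0.5 rad of the robot's forward direction.
- bar_center (a point): Centre of the bar (10 mm above its underside); axes as the bar's, x along its length, y across its 24 mm width.
- drop_arm: Loose light-grey cast drop arm, 0.55 to 0.78 kg, 225 mm long. Origin under its centre line; x runs from the hub (34 mm across) on its cross shaft (x = -100 mm; 12 mm thick, 88 mm long, along y) to the heavy round head (+80; 52 mm across, 54 high). Shank: 18 mm wide, from 15 to 35 mm above the underside. Starts lying on hub and head, upright; x points within 0.35 rad of the robot's left (+y).
- balance_point (a point): Balance point (centre of mass) along the arm, in the middle of the shank's section, 25 mm above the arm's underside: 28 mm from the head's near edge, 54 mm from the head's axis, 126 mm from the shaft's axis. Axes as the arm's; grip across the 18 mm width (y) here.
- pivot_shaft (a point): Middle of the arm's pivot shaft, on its axis, 17 mm above the arm's underside; axes as the arm's (shaft along y).
- head_under (a point): Centre of the underside of the arm's heavy head, on the head's axis; axes as the arm's.
- sanding_block: Dark brown hardwood sanding block, 62x100x42 mm, standing at one side of the bench (bar and block change sides); leave it. Origin: the centre of its underside.
- jar: Screw-lid jar with a black lid, 55 mm across, 68 mm high, between the two work places; leave it. Origin: the centre of its underside.
- tape: Roll of black tape lying flat, 62 mm across, 19 mm high, between the two work places near the front edge; leave it. Origin: the centre of its underside.
- stone: Small rough stone, 32x44x23 mm, between the two work places; leave it. Origin: the centre of its underside.
- slab_a: Flat sawn agate slab, 67x94x8 mm, at the back; leave it. Origin: the centre of its underside.
- slab_b: Flat sawn agate slab, 57x80x8 mm, at the back left; leave it. Origin: the centre of its underside.
- dropper: Dropper bottle, 33 mm across, 102 mm high, at the back left; leave it. Origin: the centre of its underside.
- stone_b: Rough stone, 44x52x36 mm, at the back left; leave it. Origin: the centre of its underside.

How it is judged (in metres and radians):
On the way, in this order (a step that is already met when the one before it is completed fails the run):
1. the bar lies across both notched posts, down in both notches, and is let go (x of bar_center in the frame of notches between -0.009 and 0.009 m and y of bar_center in the frame of notches between -0.015 and 0.015 m and z of bar_center in the frame of notches between 0.006 and 0.014 m and angle between bar_center's own x axis and vertical between 1.5 and 1.642 rad and angle between the x axis of bar_center and the y axis of notches, either way round below 0.25 rad and contact force between the fingers and bar below 0.1 N), for 0.3 s.
2. the drop arm is lifted clear of the bench by its balance point, level, the bar still in its notches (x of bar_center in the frame of notches between -0.009 and 0.009 m and y of bar_center in the frame of notches between -0.015 and 0.015 m and z of bar_center in the frame of notches between 0.006 and 0.014 m and angle between bar_center's own x axis and vertical between 1.5 and 1.642 rad and angle between the x axis of bar_center and the y axis of notches, either way round below 0.25 rad and x of the grasp point in the frame of balance_point between -0.02 and 0.02 m and contact force between the fingers and drop_arm above 2 N and height (world z) of balance_point above 0.065 m and angle between balance_point's own z axis and vertical below 0.2 rad), for 0.2 s.
At the end, for the whole second after the job is handed in: Bar free in both notches (9 mm along, 15 mm across, 4 deg). Arm gripped within 20 mm of its balance point, still, level to 0.1 rad, in line to 0.15 rad, shaft 20 to 100 mm over its seat and within 15 mm of it sideways, head within 30 mm of the disc centre, touching neither lap nor bar (all of step 1 and x of the grasp point in the frame of balance_point between -0.02 and 0.02 m and contact force between the fingers and drop_arm above 2 N and x of pivot_shaft in the frame of saddles between -0.015 and 0.015 m and y of pivot_shaft in the frame of saddles between -0.015 and 0.015 m and z of pivot_shaft in the frame of saddles between 0.02 and 0.1 m and angle between pivot_shaft's own z axis and vertical below 0.1 rad and angle between the x axis of pivot_shaft and the x axis of saddles, either way round below 0.15 rad and horizontal distance between head_under and disc_top below 0.03 m and contact force between drop_arm and stand below 0.2 N and contact force between drop_arm and bar below 0.2 N and linear speed of each of drop_arm, bar below 0.02 m/s and angular speed of drop_arm below 0.15 rad/s); the arm keeps its last pose, push and grip.
It fails at once if the arm is bumped hard on the lap (more than 5 N) (contact force between drop_arm and stand above 5 N).
It fails at once if one of the other things on the bench is pushed more than 30 mm (distance of any of sanding_block, jar, tape, stone, slab_a, slab_b, dropper, stone_b from where it was at the start of the episode above 0.03 m).
It also fails if it takes over 61 s, if anything falls off the work surface, if the arm or the gripper's body presses on something with over 40 N, if the wrist force passes 120 N, or if a joint passes its speed limit or range.

## Working session

There is one attempt and no reset: what is moved stays moved. The work goes in short steps, Python scripts to look and compute and a shell command to move; the robot and the scene stay as the last step left them, time stands still between calls to the robot, and variables do not carry over. Pictures are saved under pics/ and viewed, and the job is handed in when it is done.

```bash
ls; mkdir -p pics; python3 - <<'E'
from rig import arm
import cv2,numpy as np
s=arm.observe();print(s)
for n in("scene","top"):
    c=arm.camera(n);print({k:(v if k not in("frame","depth") else v.shape) for k,v in c.items()})
    cv2.imwrite(f"pics/{n}0.png",c["frame"][:,:,::-1])
    np.savez(f"{n}0.npz",**c)
E
```

```text
pics
{'time_s': 0.0, 'q': array([-1.40711565,  0.47782522,  0.02232781,  1.55644293, -0.01145651,
        1.109321  , -0.08313152]), 'dq': array([ 1.79223785e-05, -2.95989281e-04, -7.34915347e-04,  1.31796774e-03,
        1.88056644e-03,  4.12670929e-04, -1.24510934e-04]), 'effort': array([-1.15136675e-05, -5.96422112e+01,  1.60758309e+00, -2.81201541e+01,
        1.23773224e-02,  9.23573185e-03,  1.35836976e-05]), 'ee_pos': array([181.06999536, 649.69011344, 255.31222786]), 'orientation': array([-1.57265673e+00, -1.73300201e-04, -2.71760348e-01]), 'contact_force': array([-0.29755892, -0.21792427,  0.01517874]), 'wrist_torque': array([ 0.02287628, -0.00072646,  0.03455449]), 'grip_width': 0.9975206446695485}
{'frame': (400, 640, 3), 'depth': (400, 640), 'vertical_fov': 46.43816734415287, 'cx': 319.69510763465416, 'cy': 195.85976440293655, 'view': array([[ 6.10499014e-01, -7.91879565e-01,  1.47549407e-02,
        -3.33627849e+02],
       [ 3.59875479e-01,  2.93944854e-01,  8.85486342e-01,
        -2.66638593e+02],
       [-7.05535679e-01, -5.35278597e-01,  4.64431082e-01,
        -1.25050741e+03],
       [ 0.00000000e+00,  0.00000000e+00,  0.00000000e+00,
         1.00000000e+00]])}
{'frame': (400, 640, 3), 'depth': (400, 640), 'vertical_fov': 53.770999658716, 'cx': 320.0320554106631, 'cy': 203.1169159712363, 'view': array([[ 7.12673958e-03, -9.99911899e-01, -1.11984224e-02,
         9.01297754e-01],
       [ 9.94092872e-01,  5.87154240e-03,  1.08373829e-01,
        -5.97797248e+02],
       [-1.08298529e-01, -1.19046239e-02,  9.94047136e-01,
        -1.22566506e+03],
       [ 0.00000000e+00,  0.00000000e+00,  0.00000000e+00,
         1.00000000e+00]])}
```

View pics/top0.png

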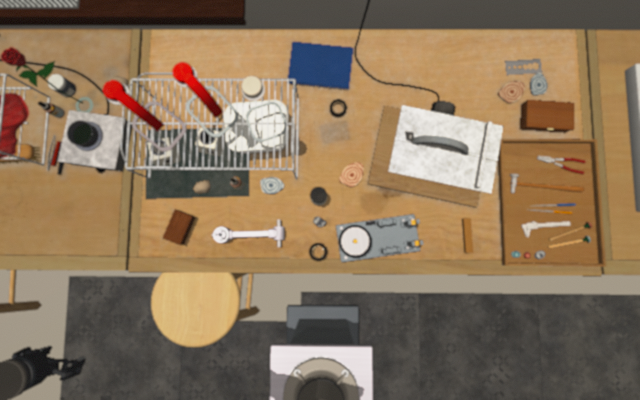

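View pics/scene0.png

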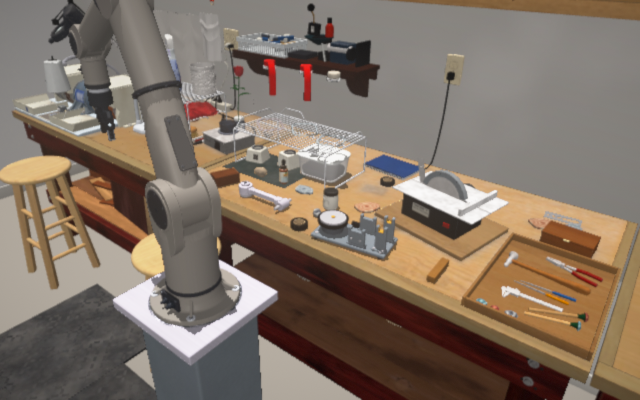

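```bash
cat > h.py <<'E'
import numpy as np,cv2
def load(n): return dict(np.load(n))
def F(c): return 200/np.tan(np.radians(float(c['vertical_fov']))/2)
def pts(c):  # world pts from depth
    f=F(c);v,u=np.mgrid[0:400,0:640];d=c['depth']
    P=np.stack([(u-c['cx'])/f*d,-(v-c['cy'])/f*d,-d,np.ones_like(d)],-1)
    return (P@np.linalg.inv(c['view']).T)[...,:3]
def ray(c,uv,z):
    f=F(c);uv=np.atleast_2d(np.asarray(uv,float));M=np.linalg.inv(c['view'])
    d=np.c_[(uv[:,0]-c['cx'])/f,-(uv[:,1]-c['cy'])/f,-np.ones(len(uv))]@M[:3,:3].T
    o=M[:3,3];t=(z-o[2])/d[:,2];return o+d*t[:,None]
def proj(c,P):
    P=np.atleast_2d(P);q=P@c['view'][:3,:3].T+c['view'][:3,3];f=F(c)
    return np.c_[c['cx']+f*q[:,0]/-q[:,2],c['cy']-f*q[:,1]/-q[:,2]]
E
python3 - <<'E'
from h import *
c=load("top0.npz");im=c['frame'][:,:,::-1]
a=im[200:270,150:310];b=im[200:270,330:490]
cv2.imwrite("pics/topz.png",np.vstack([cv2.resize(x,None,fx=4.8,fy=4.2,interpolation=cv2.INTER_CUBIC) if 0 else cv2.resize(x,None,fx=4,fy=4,interpolation=cv2.INTER_CUBIC) for x in(a,b)]))
c=load("scene0.npz");im=c['frame'][:,:,::-1]
cv2.imwrite("pics/scz.png",cv2.resize(im[170:290,230:460],None,fx=3.4,fy=3.4,interpolation=cv2.INTER_CUBIC))
c=load("top0.npz");P=pts(c)
for uv in[(219,235),(265,233),(353,240),(467,236),(440,235),(180,226),(318,195),(450,250)]:print(uv,P[uv[1],uv[0]].round(1))
c=load("scene0.npz");P=pts(c)
for uv in[(333,218),(440,270),(440,300)]:print(uv,P[uv[1],uv[0]].round(1))
E
```

```text
(219, 235) [493.7 319.1  52.6]
(265, 233) [501.5 178.6  31.5]
(353, 240) [480.9 -97.9  62.1]
(467, 236) [ 496.8 -463.3   19.2]
(440, 235) [ 499.8 -382.4    3.6]
(180, 226) [521.3 445.1  45.5]
(318, 195) [619.1  10.8  68.9]
(450, 250) [ 452.  -412.5    5.5]
(333, 218) [ 472.6 -109.6   65.2]
(440, 270) [ 490.  -476.9   21.2]
(440, 300) [ 3.941e+02 -5.241e+02  1.000e-01]
```

View pics/topz.png

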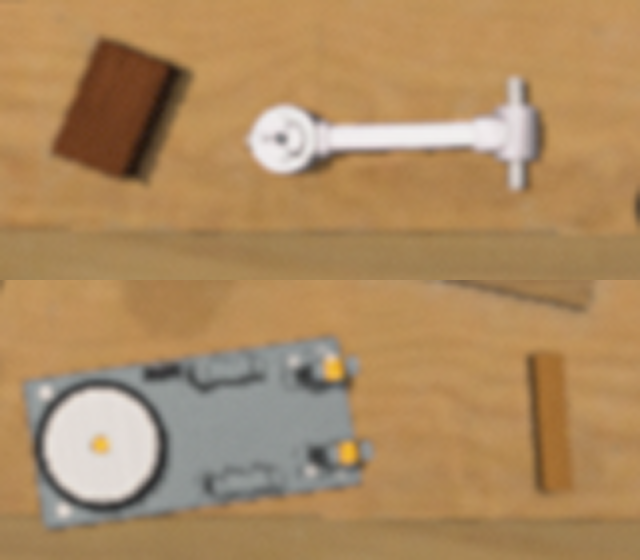

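View pics/scz.png

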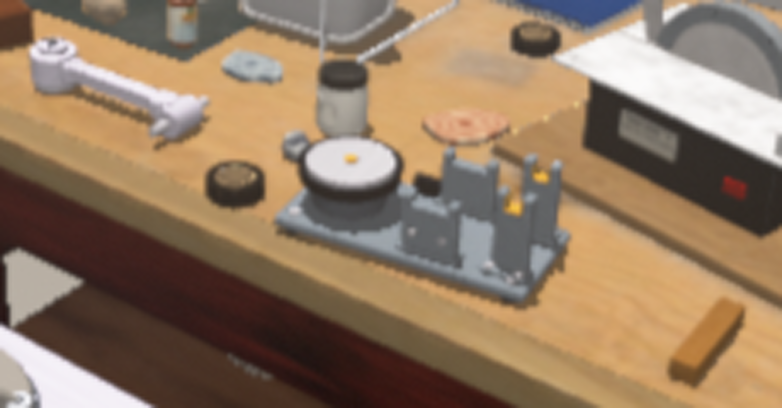

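```bash
python3 - <<'E'
from h import *
c=load("top0.npz");im=c['frame'].astype(int);P=pts(c)
hsv=cv2.cvtColor(c['frame'],cv2.COLOR_RGB2HSV).astype(int)
def cc(m,box):
    x0,y0,x1,y1=box;k=np.zeros((400,640),np.uint8);k[y0:y1,x0:x1]=m[y0:y1,x0:x1]
    n,l,s,ct=cv2.connectedComponentsWithStats(k)
    return [(l==i,s[i],ct[i]) for i in np.argsort(-s[:,4]) if i>0 and s[i,4]>3]
H,S,V=[hsv[...,i] for i in range(3)]
print("bench",hsv[240,520 if 0 else 440],hsv[236,467])
# disc
for m,s,ct in cc((S<30)&(V>190),(335,215,375,262))[:1]:
    cnt=cv2.findContours(m.astype(np.uint8),cv2.RETR_EXTERNAL,cv2.CHAIN_APPROX_NONE)[0][0]
    (a,r)=cv2.minEnclosingCircle(cnt);print("disc",s,ct,a,r,ray(c,[ct,a],64).round(1))
# yellow
for m,s,ct in cc((S>120)&(V>170)&(H>15)&(H<30),(400,215,425,255))[:4]:
    print("yel",s,ct,ray(c,ct,86).round(1))
# gray base
for m,s,ct in cc((H>85)&(H<125)&(S>20)&(V<200),(333,210,430,265))[:2]:
    cnt=max(cv2.findContours(m.astype(np.uint8),cv2.RETR_EXTERNAL,cv2.CHAIN_APPROX_NONE)[0],key=len)
    b=cv2.boxPoints(cv2.minAreaRect(cnt));w=ray(c,b,10);print("base",s,b.round(1).tolist(),w.round(1).tolist(),w.mean(0),np.linalg.norm(np.diff(w,axis=0),axis=1))
# by height
for lo,hi,box,nm in[(9,40,(455,212,485,252),"bar"),(10,200,(205,205,300,255),"arm"),(90,130,(400,205,430,260),"horns"),(72,88,(370,205,402,260),"nh")]:
  for m,s,ct in cc((P[...,2]>lo)&(P[...,2]<hi),box)[:4]:
    q=P[m];print(nm,s,ct,q.mean(0).round(1),q.min(0).round(),q.max(0).round())
# bar colour
q=c['frame'][236,460:476];print(hsv[236,458:478].tolist())
E
```

```text
bench [ 16 135 180] [ 16 177 164]
disc [342 228  27  27 551] [354.76043557 240.86932849] (354.665283203125, 240.91046142578125) 13.64874267578125 [[ 478.2 -103.2   64. ]
 [ 478.1 -102.9   64. ]]
yel [416 215   9  28 152] [421.36184211 226.67763158] [[ 522.1 -302.9   86. ]]
yel [407 245  18  10  62] [418.98387097 251.58064516] [[ 447.2 -294.2   86. ]]
yel [411 220   5   5  20] [413.25 221.95] [[ 536.2 -278.6   86. ]]
yel [415 240   4   6  20] [416.45 242.75] [[ 473.6 -287.1   86. ]]
bar [462 218  12  34 291] [467.82817869 234.8556701 ] [ 500.5 -465.6   20.4] [ 449. -481.    9.] [ 554. -452.   27.]
arm [212 220  73  28 710] [249.74507042 233.96478873] [498.  225.8  36.5] [458. 119.  15.] [544. 348.  60.]
horns [416 219   4   5  18] [417.61111111 221.22222222] [ 537.6 -288.3  100.9] [ 532. -293.   92.] [ 544. -283.  106.]
horns [419 241   5   5  18] [421.05555556 242.61111111] [ 474.  -297.6   99.6] [ 467. -304.   90.] [ 479. -293.  106.]
horns [411 242   5   5  18] [413.16666667 243.83333333] [ 470.2 -274.3   98.8] [ 464. -280.   91.] [ 476. -270.  105.]
horns [408 220   4   5  17] [409.58823529 222.35294118] [ 534.  -264.4  100.7] [ 529. -270.   92.] [ 541. -260.  106.]
nh [383 249   6   5  17] [385.11764706 250.94117647] [ 448.3 -194.1   76.7] [ 442. -203.   72.] [ 454. -188.   81.]
nh [393 219   4   5  16] [394.5    221.1875] [ 538.8 -223.6   76.8] [ 533. -228.   74.] [ 546. -219.   80.]
nh [379 221   4   5  14] [380.14285714 223.21428571] [ 532.2 -179.6   78.3] [ 527. -185.   73.] [ 539. -176.   82.]
nh [398 247   3   5  13] [399. 249.] [ 454.5 -235.7   78.8] [ 448. -240.   73.] [ 461. -232.   81.]
[[15, 126, 184], [16, 127, 185], [16, 125, 186], [16, 125, 180], [16, 122, 159], [15, 130, 122], [15, 159, 120], [16, 176, 145], [16, 179, 160], [16, 177, 164], [16, 180, 163], [16, 173, 162], [16, 174, 161], [16, 158, 165], [16, 139, 173], [16, 130, 178], [16, 126, 178], [16, 124, 177], [16, 125, 175], [16, 126, 178]]
```

```bash
python3 - <<'E'
from h import *
for n in("top0.npz","scene0.npz"):
    c=load(n);P=pts(c);X,Y,Z=P[...,0],P[...,1],P[...,2]
    hsv=cv2.cvtColor(c['frame'],cv2.COLOR_RGB2HSV).astype(int)
    m=(X>430)&(X<560)&(Y>-500)&(Y<-420)&(Z>14)&(Z<30)
    def st(m,nm):
        q=P[m];r=cv2.minAreaRect(q[:,:2].astype(np.float32));
        w,v=np.linalg.eigh(np.cov(q[:,:2].T));a=v[:,1]*np.sign(v[0,1]);print(n,nm,m.sum(),q.mean(0).round(1),"rect",np.round(r[0],1),np.round(r[1],1),round(r[2],1),"pca yaw",round(np.arctan2(a[1],a[0]),3))
    st(m,"bar top")
    # colour of bar
    mm=(hsv[...,1]>150)&(X>430)&(X<560)&(Y>-500)&(Y<-430)&(Z<40); st(mm,"bar col")
    A=(X>430)&(X<570)&(Y>100)&(Y<370)
    st(A&(Z>47)&(Z<70),"head top")
    st(A&(Z>28)&(Z<45)&(Y>180)&(Y<280),"shank")
    st(A&(Z>12)&(Z<30)&(Y<180)&((X<485)|(X>520)),"shaft ends")
    st(A&(Z>12)&(Y<170),"hub+shaft")
# other things heights
c=load("top0.npz");P=pts(c)
for b in[(0,600,560,900,"rack"),]:
    m=(P[...,0]>400)&(P[...,0]<800)&(P[...,1]>-600)&(P[...,1]<600)
for y in range(-600,601,100):
    m=(abs(P[...,1]-y)<50)
    print(y,[int(np.nanmax(np.where(m&(abs(P[...,0]-x)<25),P[...,2],-99))) for x in range(425,850,50)])
E
```

```text
top0.npz bar top 281 [ 499.  -466.3   21. ] rect [ 500.1 -466.9] [108.3  25.3] 2.2 pca yaw 0.035
top0.npz bar col 278 [ 499.4 -464.6   20.1] rect [ 500.8 -465.7] [109.6  23.1] 2.2 pca yaw 0.036
top0.npz head top 85 [495.  314.9  51.7] rect [495.5 314.4] [32.3 31.2] 20.7 pca yaw -0.344
top0.npz shank 183 [498.1 230.   35.6] rect [498.2 230.1] [17.6 98.7] 3.0 pca yaw -1.521
top0.npz shaft ends 68 [500.9 135.1  22.6] rect [500.7 135.1] [86.1 31.8] 0.5 pca yaw 0.059
top0.npz hub+shaft 250 [501.3 139.6  30.3] rect [500.7 144. ] [86.1 49.9] 0.2 pca yaw 0.077
scene0.npz bar top 222 [ 495.9 -466.8   20.7] rect [ 499.3 -466. ] [114.7  25.1] 2.5 pca yaw 0.039
scene0.npz bar col 368 [ 487.2 -466.1 -166.7] rect [ 494.9 -465.2] [128.4  69.4] 0.3 pca yaw -0.078
scene0.npz head top 36 [493.8 314.8  51.5] rect [495.8 316.4] [32.5 33.3] 72.8 pca yaw -0.87
scene0.npz shank 99 [496.9 228.8  35. ] rect [498.9 230.5] [24. 99.] 1.4 pca yaw -1.549
scene0.npz shaft ends 44 [488.8 134.2  21.1] rect [502.7 132.7] [29.9 91.8] 81.2 pca yaw 0.008
scene0.npz hub+shaft 169 [496.9 137.9  27.7] rect [503.8 144.4] [50.8 93.5] 85.4 pca yaw -0.1
-600 [37, 35, 36, 35, 36, 40, 38, 37, 36]
-500 [25, 27, 26, 24, 152, 154, 154, 154, 153]
-400 [10, 8, 8, 21, 144, 129, 203, 200, 130]
-300 [24, 106, 105, 27, 27, 130, 196, 209, 130]
-200 [81, 81, 82, 23, 23, 132, 129, 207, 129]
-100 [70, 72, 70, 7, 9, 20, 15, 8, 8]
0 [25, 1283, 28, 74, 74, 10, 8, 6, 9]
100 [8, 38, 40, 8, 15, 167, 199, 426, 433]
200 [8, 41, 42, 9, 16, 164, 165, 432, 435]
300 [7, 59, 55, 8, 72, 164, 164, 411, 432]
400 [9, 47, 48, 51, 44, 198, 368, 436, 435]
500 [7, 49, 49, 48, 9, 196, 166, 435, 435]
600 [8, 8, 8, 8, 8, 160, 199, 198, 198]
```

```bash
cat >> h.py <<'E'
def go(X,Y,Z,yaw=None):
    from rig import arm
    s=arm.observe();p=s['ee_pos'];y=s['orientation'][2];d=np.array([X,Y,Z])-p
    from scipy.spatial.transform import Rotation as R
    t=R.from_euler('xyz',s['orientation']).as_matrix().T@d
    print("t",round(s['time_s'],2),"at",p.round(1),s['orientation'].round(3),"q7",s['q'][6].round(2),"| shift",(t/1000).round(4),"dist",np.linalg.norm(d).round(0),"turn",None if yaw is None else round((y-yaw+np.pi)%(2*np.pi)-np.pi,3))
E
python3 -m inch '[[0.06,0,-0.014,0.18],[0.12,0,-0.028,0.36],[0.18,0,-0.042,0.54],[0.24,0,-0.056,0.72],[0.3,0,-0.07,0.9]]' 110
python3 -c "
from h import *
go(600,230,256,-3.1)"
```

```text
time_s: 0.72
ee_pos: [452.6, 500.5, 255.3]
orientation: [-1.572, -0.002, -1.177]
contact_force: [0.7, 0.7, -0.2]
grip_width: 0.569
t 0.72 at [452.6 500.5 255.3] [-1.572 -0.002 -1.177] q7 -0.41 | shift [ 3.064e-01 -3.000e-04  3.240e-02] dist 308.0 turn 1.923
```

```bash

python3 -m inch '[[0.06,0,0.006,0.18],[0.12,0,0.012,0.36],[0.18,0,0.019,0.54],[0.24,0,0.026,0.72],[0.306,0,0.032,0.9]]'
python3 -c "
from h import *
go(610,-80,256,-3.1)"
```

```text
time_s: 1.35
ee_pos: [598.1, 232.0, 255.4]
orientation: [-1.571, -0.002, -2.083]
contact_force: [0.3, 0.6, -0.3]
grip_width: 0.568
t 1.35 at [598.1 232.  255.4] [-1.571e+00 -2.000e-03 -2.083e+00] q7 -0.75 | shift [ 0.2662 -0.      0.1632] dist 312.0 turn 1.017
```

```bash

python3 -m inch '[[0.053,0,0.033,0.17],[0.106,0,0.065,0.34],[0.16,0,0.098,0.51],[0.213,0,0.13,0.68],[0.266,0,0.163,0.85]]'
python3 -c "
from h import *
go(560,-380,240,-3.1)"
```

```text
time_s: 1.98
ee_pos: [609.5, -80.4, 255.8]
orientation: [-1.57, -0.002, -2.938]
contact_force: [0.2, -0.5, 0.1]
grip_width: 0.567
t 1.98 at [609.5 -80.4 255.8] [-1.570e+00 -2.000e-03 -2.938e+00] q7 -0.99 | shift [0.1091 0.0164 0.2834] dist 304.0 turn 0.162
```

```bash

python3 -m inch '[[0.022,0,0.057,0.05],[0.044,0,0.113,0.1],[0.065,0,0.17,0.16],[0.087,0.005,0.227,0.16],[0.109,0.016,0.283,0.16]]'
python3 -c "
from h import *
go(500,-466,80,-3.1)"
```

```text
time_s: 2.6
ee_pos: [559.9, -381.3, 240.2]
orientation: [-1.569, -0.001, -3.097]
contact_force: [0.5, -0.1, 0.3]
grip_width: 0.567
t 2.6 at [ 559.9 -381.3  240.2] [-1.569e+00 -1.000e-03 -3.097e+00] q7 -0.63 | shift [0.0635 0.1604 0.0817] dist 191.0 turn 0.003
```

```bash

python3 -m inch '[[0.02,0.01,0.03,0],[0.045,0.04,0.06,0],[0.0635,0.09,0.0817,0],[0.0635,0.14,0.0817,0],[0.0635,0.16,0.0817,0]]'
python3 -c "
from h import *
go(500,-466,31,-3.1)
from rig import arm
for n in('top','scene'):
    c=arm.camera(n);u=proj(c,[500,-466,20])[0].astype(int);im=c['frame'][max(0,u[1]-50):u[1]+50,max(0,u[0]-60):u[0]+60,::-1]
    cv2.imwrite(f'pics/{n}1.png',cv2.resize(im,None,fx=5,fy=5,interpolation=cv2.INTER_CUBIC))"
```

```text
time_s: 3.22
ee_pos: [498.6, -464.4, 77.0]
orientation: [-1.573, -0.004, -3.097]
contact_force: [0.4, -0.2, 0.0]
grip_width: 0.563
t 3.23 at [ 498.6 -464.4   77. ] [-1.573 -0.004 -3.097] q7 -0.38 | shift [-0.0015  0.0459  0.0017] dist 46.0 turn 0.003
```

View pics/scene1.png

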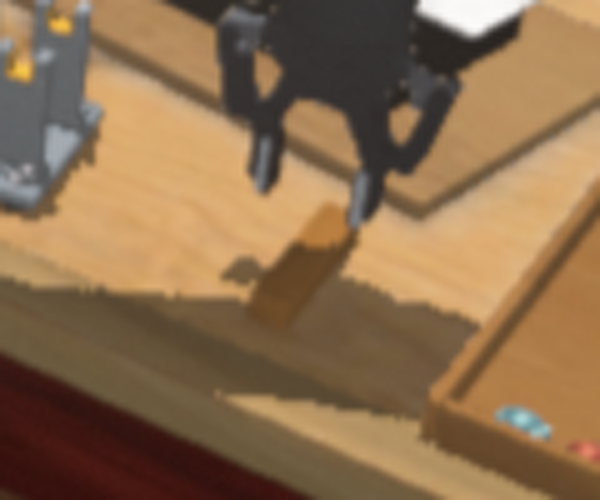

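```bash

python3 -m inch '[[-0.001,0.02,0.001,0],[-0.0015,0.038,0.0017,0],[-0.0015,0.045,0.0017,0],[-0.0015,0.046,0.0017,0]]'
python3 -c "
from h import *
go(500,-466,31,-3.1)
from rig import arm
c=arm.camera('scene');u=proj(c,[500,-466,20])[0].astype(int);im=c['frame'][max(0,u[1]-50):u[1]+50,max(0,u[0]-60):u[0]+60,::-1]
cv2.imwrite(f'pics/scene2.png',cv2.resize(im,None,fx=5,fy=5,interpolation=cv2.INTER_CUBIC))"
```

```text
time_s: 3.82
ee_pos: [500.9, -465.9, 31.8]
orientation: [-1.573, -0.004, -3.096]
contact_force: [-0.2, 1.3, 0.4]
grip_width: 0.568
t 3.83 at [ 500.9 -465.9   31.8] [-1.573 -0.004 -3.096] q7 -0.35 | shift [0.0009 0.0008 0.0001] dist 1.0 turn 0.004
```

View pics/scene2.png

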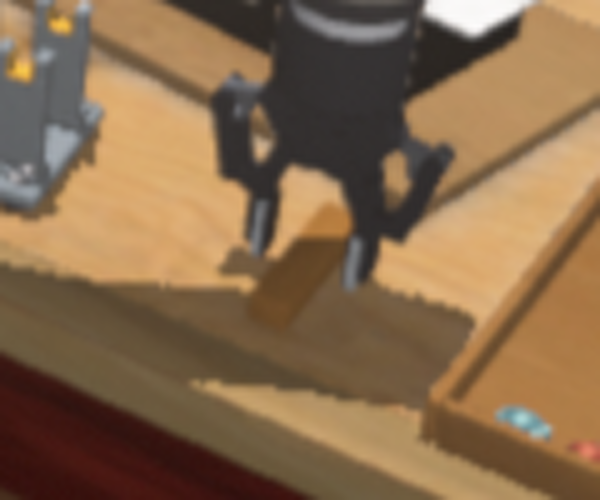

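```bash

python3 -m inch '[[0.001,0.001,0,0],[0.001,0.001,0,0],[0.001,0.001,0,0],[0.001,0.001,0,0],[0.001,0.001,0,0]]' 230 30
python3 -m inch '[[0,0,0,0],[0,-0.03,0,0],[0,-0.08,0,0]]'
python3 -c "
from h import *
go(493.3,-207.6,160,0.145-np.pi)
from rig import arm
c=arm.camera('scene');u=proj(c,[500,-466,80])[0].astype(int);im=c['frame'][max(0,u[1]-50):u[1]+50,max(0,u[0]-60):u[0]+60,::-1]
cv2.imwrite(f'pics/scene3.png',cv2.resize(im,None,fx=5,fy=5,interpolation=cv2.INTER_CUBIC))"
```

```text
time_s: 4.5
ee_pos: [500.2, -466.6, 31.8]
orientation: [-1.572, -0.003, -3.096]
contact_force: [-1.2, 0.5, 5.2]
grip_width: 0.269
time_s: 4.88
ee_pos: [499.5, -465.0, 110.3]
orientation: [-1.575, -0.007, -3.096]
contact_force: [0.4, -0.7, 0.1]
grip_width: 0.271
t 4.88 at [ 499.5 -465.   110.3] [-1.575 -0.007 -3.096] q7 -0.4 | shift [-0.0052 -0.0486 -0.2577] dist 262.0 turn -0.099
```

View pics/scene3.png

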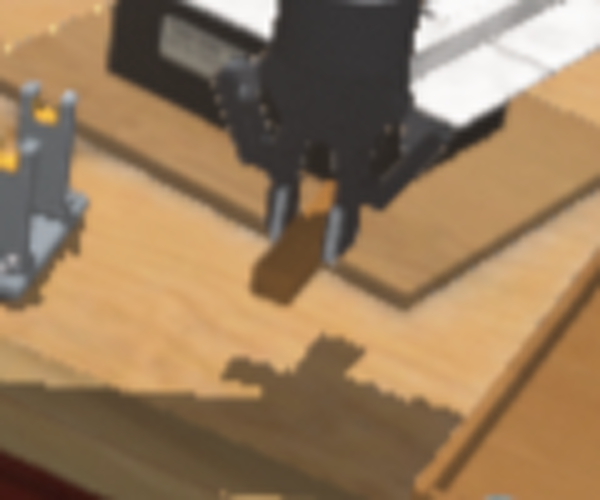

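```bash

python3 -m inch '[[0,-0.05,-0.01,0],[-0.001,-0.06,-0.07,-0.03],[-0.003,-0.06,-0.13,-0.06],[-0.004,-0.06,-0.19,-0.1],[-0.005,-0.06,-0.25,-0.1]]'
python3 -m inch '[[0,0,-0.005,0],[0,0,-0.006,0]]'
python3 -c "
from h import *
go(493.3,-207.6,125,0.145-np.pi)
from rig import arm
for n in('top','scene'):
    c=arm.camera(n);np.savez(n+'4.npz',**c);u=proj(c,[493,-207,100])[0].astype(int);im=c['frame'][max(0,u[1]-50):u[1]+50,max(0,u[0]-60):u[0]+60,::-1]
    cv2.imwrite(f'pics/{n}4.png',cv2.resize(im,None,fx=5,fy=5,interpolation=cv2.INTER_CUBIC))"
```

```text
time_s: 5.55
ee_pos: [495.4, -216.5, 177.4]
orientation: [-1.567, 0.001, -2.996]
contact_force: [0.9, -0.2, -0.3]
grip_width: 0.273
time_s: 5.8
ee_pos: [494.5, -210.3, 177.3]
orientation: [-1.567, 0.001, -2.995]
contact_force: [-0.2, -0.0, -1.1]
grip_width: 0.277
t 5.8 at [ 494.5 -210.3  177.3] [-1.567e+00  1.000e-03 -2.995e+00] q7 -0.72 | shift [ 0.0009  0.0523 -0.003 ] dist 52.0 turn 0.002
```

View pics/scene4.png

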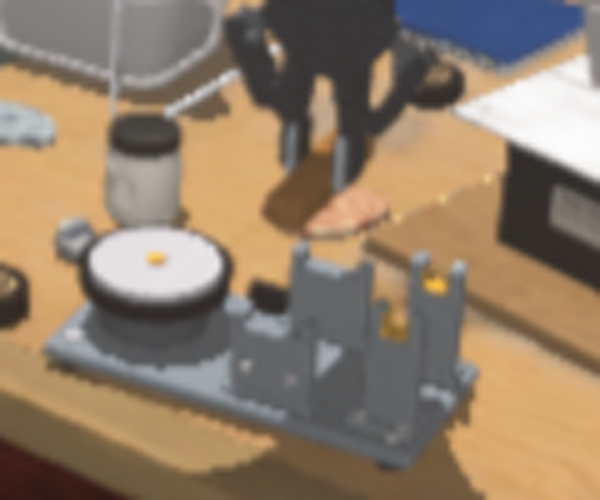

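View pics/top4.png

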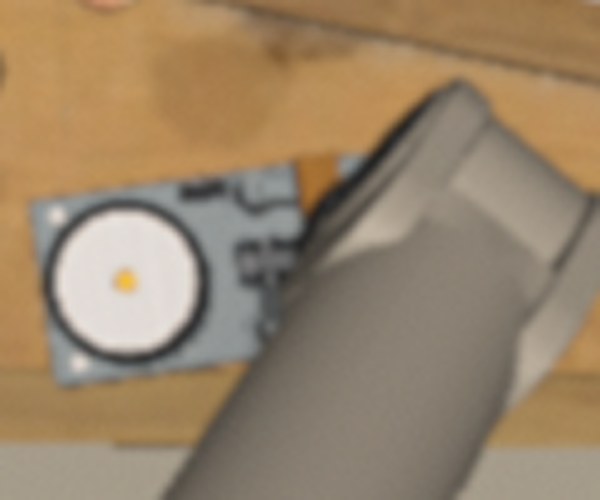

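```bash

python3 -m inch '[[0.001,0.02,-0.003,0],[0.001,0.04,-0.003,0],[0.001,0.052,-0.003,0],[0.001,0.052,-0.003,0]]'
python3 -c "
from h import *
go(493.3,-207.6,101,0.145-np.pi)
from rig import arm
for n in('scene',):
    c=arm.camera(n);np.savez(n+'5.npz',**c);u=proj(c,[493,-207,100])[0].astype(int);im=c['frame'][max(0,u[1]-50):u[1]+50,max(0,u[0]-60):u[0]+60,::-1]
    cv2.imwrite(f'pics/{n}5.png',cv2.resize(im,None,fx=5,fy=5,interpolation=cv2.INTER_CUBIC))"
```

```text
time_s: 6.4
ee_pos: [492.3, -210.0, 124.6]
orientation: [-1.567, -0.001, -2.999]
contact_force: [0.2, 0.7, -0.1]
grip_width: 0.274
t 6.4 at [ 492.3 -210.   124.6] [-1.567e+00 -1.000e-03 -2.999e+00] q7 -0.66 | shift [-0.0013  0.0235 -0.0024] dist 24.0 turn -0.002
```

View pics/scene5.png

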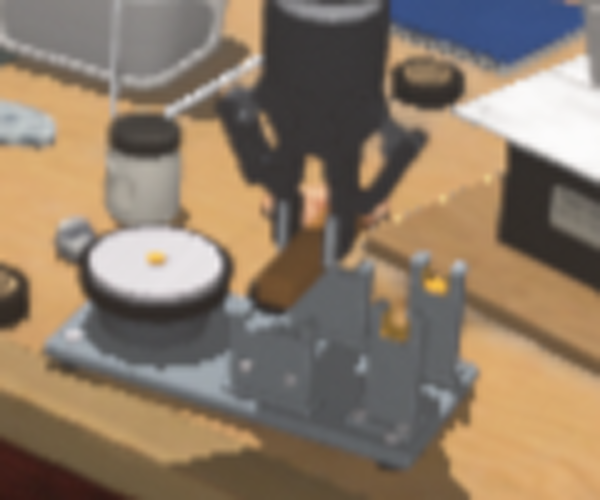

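```bash

python3 -m inch '[[-0.001,0.008,-0.0024,0],[-0.001,0.016,-0.0024,0],[-0.001,0.022,-0.0024,0],[-0.001,0.023,-0.0024,0]]'
python3 -c "
from h import *
go(493.3,-207.6,101,0.145-np.pi)
from rig import arm
for n in('scene','top'):
    c=arm.camera(n);np.savez(n+'6.npz',**c);u=proj(c,[493,-207,100])[0].astype(int);im=c['frame'][max(0,u[1]-50):u[1]+50,max(0,u[0]-60):u[0]+60,::-1]
    cv2.imwrite(f'pics/{n}6.png',cv2.resize(im,None,fx=5,fy=5,interpolation=cv2.INTER_CUBIC))"
```

```text
time_s: 6.95
ee_pos: [493.2, -207.6, 101.7]
orientation: [-1.566, -0.0, -2.999]
contact_force: [-0.2, 0.6, -0.0]
grip_width: 0.272
t 6.95 at [ 493.2 -207.6  101.7] [-1.566 -0.    -2.999] q7 -0.63 | shift [-0.0001  0.0007  0.    ] dist 1.0 turn -0.002
```

View pics/scene6.png

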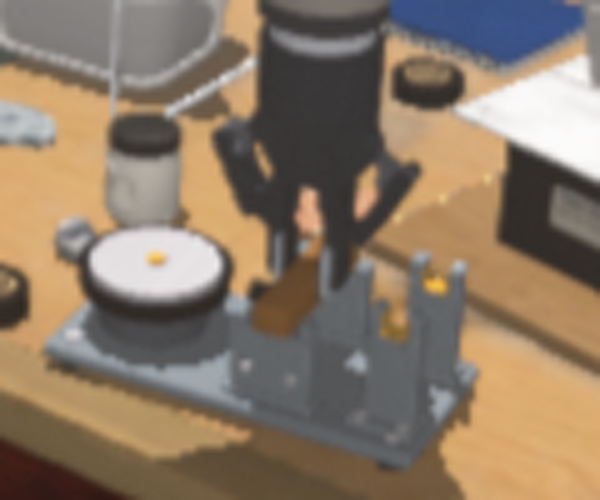

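View pics/top6.png

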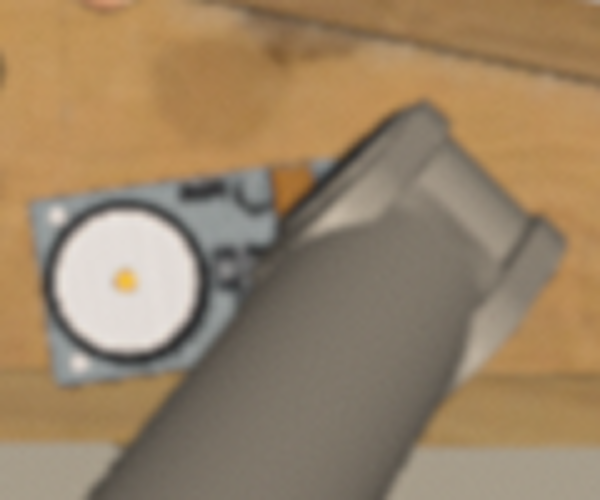

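```bash

python3 -m inch '[[0,0.001,0,0],[0,0.002,0,0],[0,0.002,0,0]]'
python3 -m inch '[[0,0,0,0],[0,0,0,0],[0,0,0,0],[0,0,0,0]]' 130
python3 -m inch '[[0,0,0,0],[0,-0.02,0,0],[0,-0.06,0,0],[0,-0.10,0,0],[0,-0.10,0,0]]'
python3 -c "
from h import *
from rig import arm
for n in('scene','top'):
    c=arm.camera(n);np.savez(n+'7.npz',**c);u=proj(c,[493,-207,100])[0].astype(int);im=c['frame'][max(0,u[1]-50):u[1]+50,max(0,u[0]-60):u[0]+60,::-1]
    cv2.imwrite(f'pics/{n}7.png',cv2.resize(im,None,fx=5,fy=5,interpolation=cv2.INTER_CUBIC))
go(520,50,256,0.04-np.pi/2)"
```

```text
time_s: 7.42
ee_pos: [493.4, -207.8, 100.2]
orientation: [-1.566, 0.0, -2.999]
contact_force: [-0.2, 0.6, -0.6]
grip_width: 0.274
time_s: 7.92
ee_pos: [493.4, -207.8, 100.2]
orientation: [-1.566, 0.001, -2.999]
contact_force: [0.2, -0.2, -0.5]
grip_width: 0.488
time_s: 8.55
ee_pos: [495.1, -208.4, 204.0]
orientation: [-1.564, 0.007, -2.999]
contact_force: [0.7, 0.1, -0.2]
grip_width: 0.49
t 8.65 at [ 493.5 -207.1  200.9] [-1.566e+00  2.000e-03 -2.999e+00] q7 -0.76 | shift [-0.063  -0.0561 -0.2505] dist 264.0 turn -1.468
```

View pics/scene7.png

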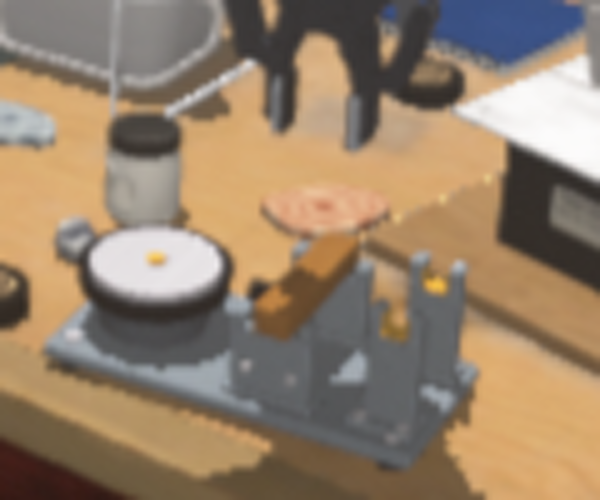

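```bash

python3 -m inch '[[-0.012,-0.011,-0.05,-0.18],[-0.025,-0.022,-0.1,-0.36],[-0.038,-0.033,-0.15,-0.54],[-0.05,-0.045,-0.2,-0.72],[-0.063,-0.056,-0.25,-0.9]]' 90
python3 -c "
from h import *
go(497,261,200,0.045-np.pi/2)"
```

```text
time_s: 9.28
ee_pos: [519.3, 51.1, 255.5]
orientation: [-1.568, -0.004, -2.093]
contact_force: [0.6, -0.2, 0.3]
grip_width: 0.65
t 9.28 at [519.3  51.1 255.5] [-1.568 -0.004 -2.093] q7 -0.56 | shift [-0.171   0.0545 -0.1241] dist 218.0 turn -0.567
```

```bash

python3 -m inch '[[-0.043,0,-0.031,-0.15],[-0.086,0,-0.062,-0.3],[-0.13,0.01,-0.093,-0.45],[-0.171,0.03,-0.124,-0.567],[-0.171,0.0545,-0.124,-0.567]]'
python3 -c "
from h import *
go(497,261,95,0.045-np.pi/2)
from rig import arm
c=arm.camera('top');np.savez('top8.npz',**c);P=pts(c);X,Y,Z=P[...,0],P[...,1],P[...,2]
im=c['frame'][190:270,330:490,::-1];cv2.imwrite('pics/top8.png',cv2.resize(im,None,fx=5,fy=5,interpolation=cv2.INTER_CUBIC))
hsv=cv2.cvtColor(c['frame'],cv2.COLOR_RGB2HSV).astype(int)
m=(X>420)&(X<560)&(Y>-245)&(Y<-170)&(Z>65)&(hsv[...,1]>120)&(hsv[...,0]<25)
q=P[m];print(m.sum(),q.mean(0),cv2.minAreaRect(q[:,:2].astype(np.float32)))
"
```

```text
time_s: 9.9
ee_pos: [495.2, 266.1, 198.3]
orientation: [-1.572, -0.004, -1.517]
contact_force: [0.4, -1.4, -0.0]
grip_width: 0.649
t 9.9 at [495.2 266.1 198.3] [-1.572 -0.004 -1.517] q7 -0.37 | shift [0.0048 0.1033 0.0016] dist 103.0 turn 0.009
266 [ 491.90302083 -208.02967219   88.94739415] ((492.9738464355469, -208.5178680419922), (109.40272521972656, 22.283390045166016), 7.7268829345703125)
```

View pics/top8.png

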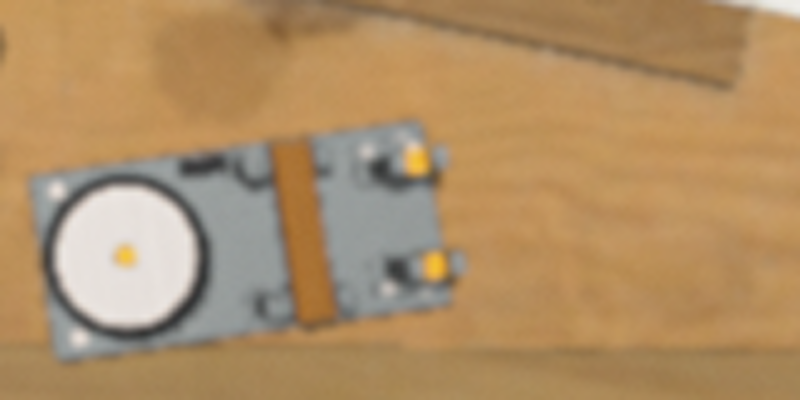

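```bash

python3 -m inch '[[0.003,0.02,0.001,0.009],[0.005,0.05,0.0016,0.009],[0.005,0.09,0.0016,0.009],[0.005,0.103,0.0016,0.009],[0.005,0.103,0.0016,0.009]]'
python3 -c "
from h import *
from rig import arm
for n in('scene','top'):
    c=arm.camera(n);u=proj(c,[498,230,50])[0].astype(int);im=c['frame'][max(0,u[1]-50):u[1]+50,max(0,u[0]-60):u[0]+60,::-1]
    cv2.imwrite(f'pics/{n}9.png',cv2.resize(im,None,fx=5,fy=5,interpolation=cv2.INTER_CUBIC))
go(497,261,31.5,0.045-np.pi/2)"
```

```text
time_s: 10.58
ee_pos: [495.0, 255.8, 91.7]
orientation: [-1.578, -0.01, -1.531]
contact_force: [0.7, -0.6, 0.9]
grip_width: 0.648
t 10.68 at [496.1 256.6  93.2] [-1.575 -0.008 -1.53 ] q7 -0.3 | shift [-0.0048  0.0616  0.0013] dist 62.0 turn -0.004
```

View pics/scene9.png

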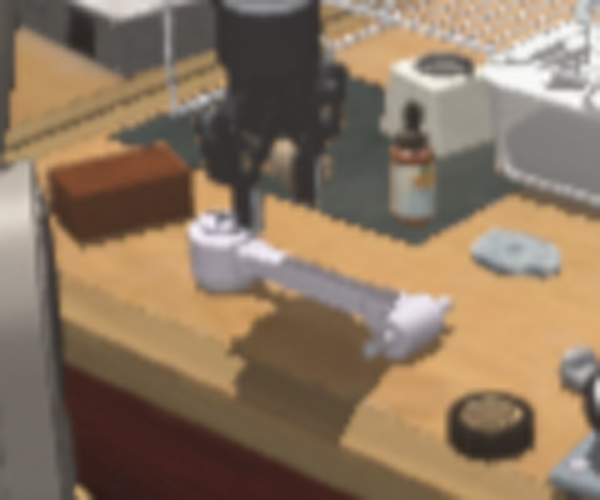

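```bash

python3 -m inch '[[-0.004,0.02,0.001,0],[-0.0045,0.045,0.0013,0],[-0.0045,0.06,0.0013,0],[-0.0045,0.0615,0.0013,0],[-0.0045,0.0615,0.0013,0]]'
python3 -c "
from h import *
from rig import arm
for n in('scene','top'):
    c=arm.camera(n);u=proj(c,[498,230,50])[0].astype(int);im=c['frame'][max(0,u[1]-50):u[1]+50,max(0,u[0]-60):u[0]+60,::-1]
    cv2.imwrite(f'pics/{n}10.png',cv2.resize(im,None,fx=5,fy=5,interpolation=cv2.INTER_CUBIC))
go(497,261,31.5,0.045-np.pi/2)"
```

```text
time_s: 11.3
ee_pos: [497.4, 260.8, 32.0]
orientation: [-1.574, -0.007, -1.531]
contact_force: [0.8, -1.0, -0.2]
grip_width: 0.647
t 11.4 at [497.6 260.9  32.3] [-1.574 -0.007 -1.53 ] q7 -0.26 | shift [-0.0001  0.0008 -0.0006] dist 1.0 turn -0.005
```

View pics/scene10.png

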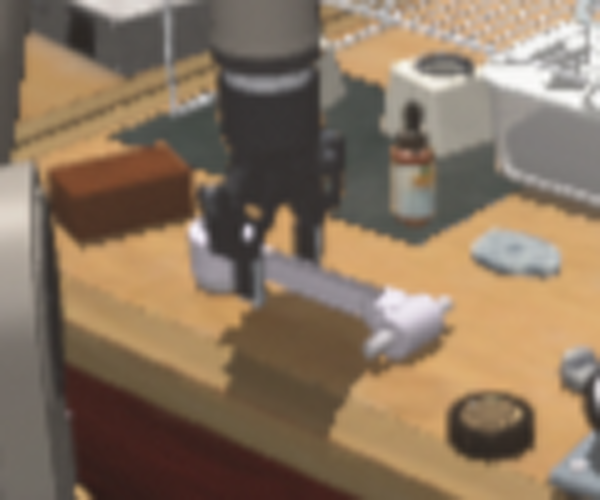

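```bash

python3 -m inch '[[0,0,0,0],[0,0,0,0],[0,0,0,0],[0,0,0,0],[0,0,0,0]]' 240 110
python3 -m inch '[[0,0,0,0],[0,-0.01,0,0],[0,-0.025,0,0],[0,-0.05,0,0],[0,-0.07,0,0]]'
python3 -m inch '[[0,0,0,0],[0,0,0,0]]'
python3 -c "
from h import *
from rig import arm
for n in('scene',):
    c=arm.camera(n);np.savez(n+'11.npz',**c);u=proj(c,[498,230,50])[0].astype(int);im=c['frame'][max(0,u[1]-50):u[1]+50,max(0,u[0]-60):u[0]+60,::-1]
    cv2.imwrite(f'pics/{n}11.png',cv2.resize(im,None,fx=5,fy=5,interpolation=cv2.INTER_CUBIC))
print(arm.observe()['wrist_torque'])
go(497,261,230,-np.pi/2)"
```

```text
time_s: 12.02
ee_pos: [498.2, 261.2, 33.2]
orientation: [-1.572, -0.006, -1.531]
contact_force: [-1.0, -0.5, 6.0]
grip_width: 0.191
time_s: 12.65
ee_pos: [498.3, 261.6, 104.7]
orientation: [-1.572, -0.006, -1.531]
contact_force: [-0.8, 0.2, -7.1]
grip_width: 0.19
time_s: 12.9
ee_pos: [497.8, 261.4, 104.5]
orientation: [-1.573, -0.006, -1.531]
contact_force: [-0.3, -0.6, -6.5]
grip_width: 0.188
[-0.00133903  0.01983507  0.00214866]
t 12.95 at [497.5 261.3 104.1] [-1.573 -0.006 -1.531] q7 -0.31 | shift [ 0.0011 -0.1259 -0.0009] dist 126.0 turn 0.04
```

View pics/scene11.png

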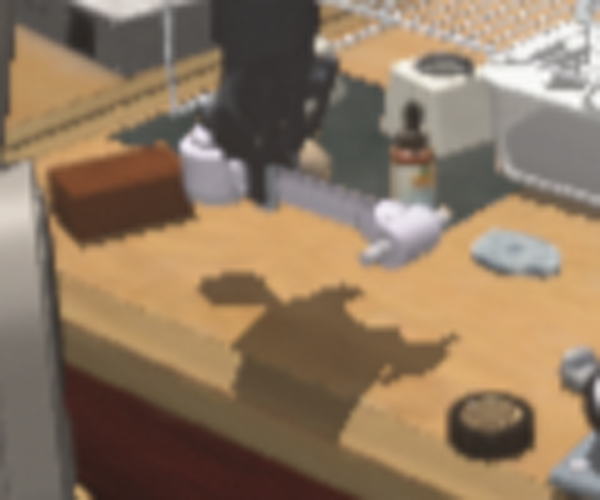

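```bash

python3 -m inch '[[0.001,-0.02,0,0],[0.005,-0.05,0,0],[0.02,-0.08,0,0],[0.045,-0.11,0,0],[0.08,-0.12,0,-0.02]]'
python3 -c "
from h import *
go(490,30,225,.145-np.pi/2)"
```

```text
time_s: 13.58
ee_pos: [501.4, 182.4, 225.5]
orientation: [-1.572, -0.005, -1.508]
contact_force: [0.3, -1.3, -7.2]
grip_width: 0.186
t 13.57 at [501.4 182.4 225.5] [-1.572 -0.005 -1.508] q7 -0.25 | shift [ 0.1514  0.0014 -0.0209] dist 153.0 turn -0.083
```

```bash

python3 -m inch '[[0.035,0,-0.005,-0.02],[0.07,0,-0.01,-0.04],[0.1,0,-0.014,-0.06],[0.13,0,-0.018,-0.08],[0.151,0,-0.021,-0.083]]'
python3 -c "
from h import *
go(486,-156.5,225,.145-np.pi/2)"
```

```text
time_s: 14.2
ee_pos: [488.8, 28.4, 225.5]
orientation: [-1.575, -0.006, -1.427]
contact_force: [0.3, 0.5, -5.8]
grip_width: 0.19
t 14.2 at [488.8  28.4 225.5] [-1.575 -0.006 -1.427] q7 0.1 | shift [ 0.1826  0.0017 -0.0293] dist 185.0 turn -0.001
```

```bash

python3 -m inch '[[0.035,0,-0.005,0],[0.075,0,-0.012,0],[0.115,0,-0.018,0],[0.155,0,-0.025,0],[0.183,0,-0.0293,0]]'
python3 -m inch '[[0,0,0,0],[0,0,0,0]]'
python3 - <<'E'
from h import *
go(486,-156.5,156,.145-np.pi/2)
from rig import arm
for n in('scene','top'):
    c=arm.camera(n);np.savez(n+'12.npz',**c);u=proj(c,[493,-200,120])[0].astype(int);im=c['frame'][max(0,u[1]-50):u[1]+50,max(0,u[0]-60):u[0]+60,::-1]
    cv2.imwrite(f'pics/{n}12.png',cv2.resize(im,None,fx=5,fy=5,interpolation=cv2.INTER_CUBIC))
E
```

```text
time_s: 14.82
ee_pos: [484.9, -158.9, 225.8]
orientation: [-1.577, -0.006, -1.429]
contact_force: [0.0, -0.7, -6.2]
grip_width: 0.19
time_s: 15.08
ee_pos: [484.2, -158.3, 225.0]
orientation: [-1.578, -0.005, -1.429]
contact_force: [-0.3, 0.1, -6.8]
grip_width: 0.186
t 15.07 at [ 484.2 -158.3  225. ] [-1.578 -0.005 -1.429] q7 0.53 | shift [-0.0019  0.069   0.0026] dist 69.0 turn -0.003
```

View pics/scene12.png

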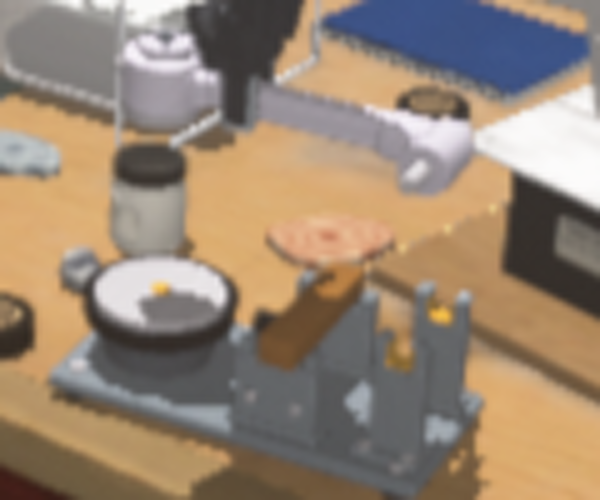

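View pics/top12.png

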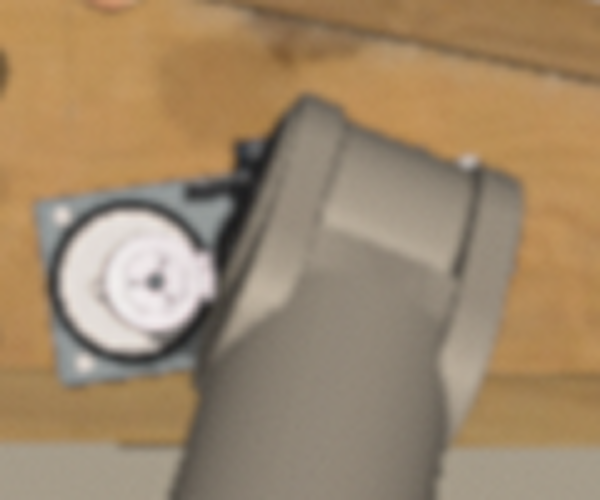

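```bash
cat > ms.py <<'E'
from h import *
import sys
k,zt=sys.argv[1],float(sys.argv[2]) # tcp z
S=np.array([503.95,-281.2]);D=np.array([478.2,-103.])
for n in('top','scene'):
    c=load(n+k+'.npz');P=pts(c);X,Y,Z=P[...,0],P[...,1],P[...,2]
    hsv=cv2.cvtColor(c['frame'],cv2.COLOR_RGB2HSV).astype(int)
    w=(hsv[...,1]<50)&(hsv[...,2]>110)&(X>430)&(X<570)
    m=w&(Z>zt+8)&(Z<zt+35)&(Y>-150)&(Y<-60)
    q=P[m];print(n,"head top",m.sum(),q.mean(0).round(1),np.median(q[:,2]).round(1))
    (a,r)=cv2.minEnclosingCircle(q[:,:2].astype(np.float32));print("  circle",np.round(a,1),round(r,1),"vs disc",np.round(a-D,1))
    v,u=np.nonzero(m);(a,r)=cv2.minEnclosingCircle(np.c_[u,v].astype(np.float32));print("  pix circle",ray(c,a,zt-32.5+52).round(1),r)
    m=w&(Z>zt-40)&(Z<zt+15)&(Y<-255)&(Y>-320)
    q=P[m]
    if len(q)>5:
        print(n,"hub/shaft",m.sum(),q.mean(0).round(1),q.min(0).round(1),q.max(0).round(1))
        e=q[(q[:,0]<475)]; 
        if len(e):print("  shaft near end",e.mean(0).round(1),len(e))
        e=q[(q[:,0]>528)]; 
        if len(e):print("  shaft far end",e.mean(0).round(1),len(e))
    m=w&(Z>zt-15)&(Z<zt+20)&(Y<-180)&(Y>-250);q=P[m]
    if len(q)>5:
        for y in range(-250,-180,15):
            e=q[abs(q[:,1]-y)<8]
            if len(e):print("  shank top",y,e[:,0].mean().round(1),np.percentile(e[:,2],85).round(1))
E
python3 ms.py 12 225
```

```text
top head top 260 [ 474.9 -102.9  239.4] 238.8
  circle [ 475.6 -102.8] 25.6 vs disc [-2.6  0.2]
  pix circle [[ 475.  -102.2  244.5]] 9.62326431274414
scene head top 98 [ 468.4 -106.3  239.5] 238.5
  circle [ 471.5 -103.1] 24.4 vs disc [-6.7 -0.1]
  pix circle [[ 456.9 -114.9  244.5]] 7.280210018157959
scene hub/shaft 227 [ 490.2 -281.2  218.4] [ 456.3 -299.   195.7] [ 547.2 -255.   231.9]
  shaft near end [ 463.9 -287.3  213.1] 22
  shaft far end [ 542.9 -275.8  215.2] 2
  shank top -250 492.3 228.1
  shank top -235 490.0 228.0
  shank top -220 486.4 228.1
  shank top -205 485.5 227.9
  shank top -190 483.0 228.6
```

```bash
python3 - <<'E'
from h import *
from scipy.spatial.transform import Rotation as R
# map second image points into tool-relative arm frame; compare heights along arm on bench vs in air
def f(n,org,yaw,z0,xr):
    c=load(n);P=pts(c);hsv=cv2.cvtColor(c['frame'],cv2.COLOR_RGB2HSV).astype(int)
    q=P-np.array([org[0],org[1],z0]);ca,sa=np.cos(yaw),np.sin(yaw)
    a=q[...,0]*ca+q[...,1]*sa;b=-q[...,0]*sa+q[...,1]*ca
    out=[]
    for lo,hi,bw in[(34,74,12),(-75,-20,7),(-110,-80,7),(-145,-112,8)]:
        m=(a>lo)&(a<hi)&(abs(b)<bw)&(q[...,2]>10)&(q[...,2]<70)&(hsv[...,1]<50)
        z=q[...,2][m];out.append((int(m.sum()),np.percentile(z,[50,80,95]).round(1).tolist() if m.sum() else 0, np.round(np.median(b[m]),1) if m.sum() else 0))
    print(n,out)
for n in('top0.npz','scene0.npz'): f(n,(497,261),np.pi/2+.04,0,0)
for n in('top12.npz','scene12.npz'): f(n,(484.2,-158.3),np.pi/2+.142,192.5,0)
E
```

```text
top0.npz [(99, [49.7, 53.0, 56.4], np.float64(0.6)), (75, [36.1, 37.7, 40.7], np.float64(0.3)), (43, [36.6, 39.0, 40.4], np.float64(-0.4)), (46, [33.2, 36.4, 38.8], np.float64(0.3))]
scene0.npz [(53, [46.7, 52.0, 54.2], np.float64(4.0)), (55, [33.4, 37.4, 39.1], np.float64(3.5)), (21, [37.6, 39.1, 39.6], np.float64(2.3)), (37, [32.1, 37.5, 39.0], np.float64(0.8))]
top12.npz [(137, [50.3, 52.6, 54.6], np.float64(-0.0)), (0, 0, 0), (0, 0, 0), (0, 0, 0)]
scene12.npz [(67, [47.9, 52.3, 54.0], np.float64(5.7)), (69, [33.9, 35.8, 37.0], np.float64(3.4)), (24, [35.6, 36.5, 37.1], np.float64(3.1)), (39, [31.7, 34.6, 35.8], np.float64(-0.8))]
```

```bash

python3 -m inch '[[-0.001,0.015,0.001,0],[-0.002,0.03,0.0026,0],[-0.002,0.045,0.0026,0],[-0.002,0.06,0.0026,0],[-0.002,0.069,0.0026,0]]'
python3 -m inch '[[0,0,0,0],[0,0,0,0],[0,0,0,0]]'
python3 - <<'E'
from h import *
go(486,-156.5,156,.145-np.pi/2)
from rig import arm
for n in('scene','top'):
    c=arm.camera(n);np.savez(n+'13.npz',**c);u=proj(c,[493,-200,100])[0].astype(int);im=c['frame'][max(0,u[1]-50):u[1]+50,max(0,u[0]-60):u[0]+60,::-1]
    cv2.imwrite(f'pics/{n}13.png',cv2.resize(im,None,fx=5,fy=5,interpolation=cv2.INTER_CUBIC))
E
python3 ms.py 13 156
```

```text
time_s: 15.8
ee_pos: [486.1, -155.6, 155.0]
orientation: [-1.579, -0.005, -1.427]
contact_force: [-0.1, 0.7, -6.5]
grip_width: 0.187
time_s: 16.18
ee_pos: [486.6, -155.8, 155.5]
orientation: [-1.578, -0.005, -1.427]
contact_force: [0.6, 1.1, -6.3]
grip_width: 0.195
t 16.18 at [ 486.6 -155.8  155.5] [-1.578 -0.005 -1.427] q7 0.6 | shift [ 0.0006 -0.0005 -0.0007] dist 1.0 turn -0.002
top head top 225 [ 476.5 -100.9  170.1] 170.2
  circle [ 477.  -101.1] 25.7 vs disc [-1.2  1.9]
  pix circle [[ 476.7 -100.2  175.5]] 9.133809089660645
top hub/shaft 37 [ 498.8 -282.1  147.1] [ 458.1 -293.9  136.3] [ 544.3 -269.   157.5]
  shaft near end [ 465.2 -284.6  145. ] 12
  shaft far end [ 540.7 -273.7  144. ] 13
scene head top 100 [ 471.3 -104.1  170.4] 171.1
  circle [ 472.5 -116.3] 36.9 vs disc [ -5.7 -13.3]
  pix circle [[ 452.8 -120.3  175.5]] 8.381627082824707
scene hub/shaft 210 [ 493.  -279.6  149.1] [ 458.9 -297.1  126.6] [ 546.8 -255.2  162.6]
  shaft near end [ 465.  -284.5  143.7] 19
  shaft far end [ 545.1 -274.8  144.5] 2
  shank top -250 494.7 159.6
  shank top -235 492.3 159.1
  shank top -220 489.7 158.4
  shank top -205 487.7 159.3
  shank top -190 485.8 157.8
```

View pics/scene13.png

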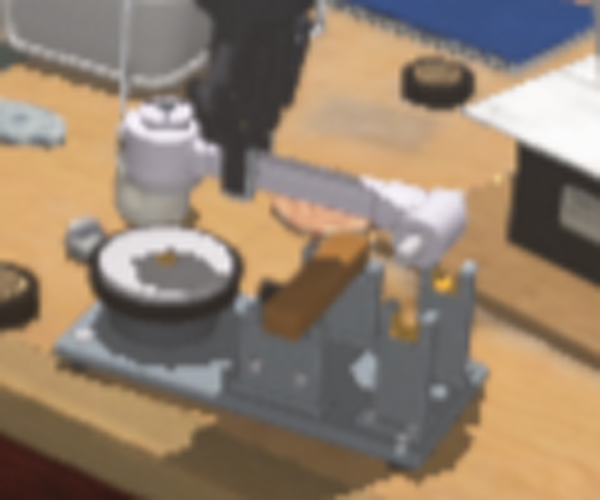

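View pics/top13.png

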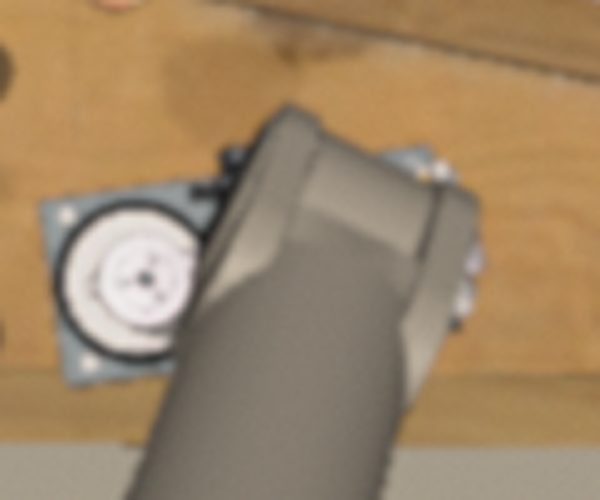

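```bash

python3 -m inch '[[0,0,0,0],[0,0,0,0],[0,0,0,0],[0,0,0,0]]'
python3 - <<'E'
from h import *
from rig import arm
go(486,-156.5,156,.145-np.pi/2);print(abs(arm.observe()['dq']).max())
print(arm.finish_job())
E
```

```text
time_s: 16.77
ee_pos: [486.5, -155.7, 155.4]
orientation: [-1.578, -0.005, -1.427]
contact_force: [-0.2, -0.4, -7.2]
grip_width: 0.193
t 16.77 at [ 486.5 -155.7  155.4] [-1.578 -0.005 -1.427] q7 0.6 | shift [ 0.0007 -0.0006 -0.0006] dist 1.0 turn -0.002
0.0015295192592207675
the job is handed in; nothing more can be done
None
```

The bar is down in both notches and let go, and the drop arm is held still and level above its seat. I handed the job in at about 17 s of the 61 s allowed; no verdict is reported.

- **Bar:** the top view after release put its centre at (493, -208) mm, within about 1 mm of the notch centre. Its top was at 89 mm and it was in line to about 0.01 rad. Later pictures still show it in both notches.
- **Drop arm:** I gripped it at its balance point with 110 N, and the wrist moment after lifting was only about 0.02 N m.
    - **Position:** at the last look the shaft's middle was about 2 mm from the saddle centre sideways and about 50 mm above its seat. The head was about 2 mm from the disc centre.
    - **Level and line:** I measured level before the final lowering, at about 0.015 rad or better. The yaw error was about 0.002 rad.
    - **Contact:** the robot was at rest when I handed in, and the only force it felt was the arm's own weight, about 7 N. I saw no contact with the lap or the bar.
- **Disagreement:** two scene-camera circle fits of the head were several millimetres off (up to about 14 mm at the last look) because that view sees it from the side. I went by the top view, which agreed with the gripper pose to about 2 mm.
- **Other things on the bench:** I kept clear of them, but did not measure their positions again at the end.

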